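# Load the bottle reader's cam lift and hold it up

### The arm

A 6-joint arm with a two-finger parallel gripper is mounted at the origin on the work surface. World frame = base frame: x ahead of the robot, y to its left, z up, the work surface at z = 0. Lengths are in m, angles in rad, forces in N, time in s.
With the tool pointing down it reaches from about 0.275 to 0.75 m from the base axis. Payload 10.2 kg.
Tool frame: the origin (TCP) lies at the very end of the fingers, on their centre line; the grasp point (between the pads) lies 19 mm behind it; x points along the fingers, y is the direction in which the jaws open and shut, and the axes are right-handed (so a half turn about x gives the same grasp; the last joint's range is limited). The gripper opens to 85 mm and grips with 20 to 120 N. Pads are 22 mm wide; open, the fingers measure 114 mm over their backs; the gripper's body (76 mm by 85 mm) begins 54 mm behind the grasp point. The pads swing forward as they close: fully open they stand 13 mm farther back than shut.
Start: joints at [-1.389, 0.313, 1.498, -0, 1.331, -0.223], TCP at [0.207, -0.483, 0.231] pointing down, gripper open.
Joint ranges: [-2.94, 2.94], [-0.97, 2.17], [0.19, 2.56], [-1.23, 4.37], [0.02, 3.11], [-2.88, 2.88]. Speed limits (rad/s): [2.39, 2.39, 3.01, 3.14, 3.14, 3.14].

### API

Orientations are given as a unit quaternion [w, x, y, z].
In Python, from workcell import ctrl gives the robot as it stands. The module is installed in compiled form; this text tells all that it offers.
- The arm moves only by the tool jog_arm, never from a script. Its argument "moves" is a list of rows, each a list of 4 numbers: the shift along the tool's x, y, z in mm, then the turn about the tool's x in rad. A call has 1 to 20 rows; each row is the pose to reach, as a shift and turn from the pose commanded when the call began, along the tool's axes at that moment; what a row does not reach only later rows make up. A row lasts 1/8 s, in which the tool goes at most 62.5 mm and 10.7 degrees, less where a joint would pass 70% of its speed; a pose out of reach is approached as far as the arm can. A call with a gripper value outside its range is refused whole. "fingers" is the opening, from -1 (shut) to 1 (fully open), set as the call begins (left out, the last holds). The fingers move at their own pace and stop on an object; the grip force is fixed at half the most. Time passes only in rows, so rows that repeat a pose let the fingers close. It gives the time, the measured TCP pose, the force and the opening at its end, in the units of the state.
- ctrl.state(): the state, without advancing time (a new reading comes with each control period).
- ctrl.capture(name): name is "side" or "top"; returns (picture, depth): 384x512x3 uint8, red, green, blue; 384x512 float32, m along the optical axis (not along the pixel's ray), 0 where there is no reading.
- ctrl.camera_info(name): a dict with "mtx" (3x3 intrinsics, pixels), "pose" (4x4, takes a point from camera to world coordinates). Camera axes: x right, y up, looking along -z (the intrinsics and any distortion apply to the point x, -y, -z); pixel columns grow to the right and rows downward; lengths in m; the calibration is good to about 2 mm. A picture is of the moment at which its call begins. camera_info takes no time and is no camera call.
- ctrl.job_done(): hands the job in, once; it reports no verdict.
The state is a dict: "clock": time; "q": joint angles; "joint_vel": joint speeds; "effort": joint torques, N m; "tool_pos": TCP position; "orientation": TCP orientation; "wrist_force": force on the tool from outside, world axes, zero at the start; "moment": the same for the moment, N m; "finger_gap": finger opening in m.
Only numpy, scipy, OpenCV 4.12 (cv2) and the standard library are available. Lean on these libraries where they do the work, as an engineer would, in place of code of your own. Each camera call takes 0.05 s, during which the arm holds its last target.

### The job

Pick up the toppled square bottle and stand it upright, cap up, in the middle of the reader's lift stage, without dropping it, and let go of it. Then swing the cam lever up until the stage is at its highest point, with the lever straight up, and finish while still holding the lever there: it springs back if let go. Leave the other things on the bench where they are.

Things in the scene. Friction and masses are not known exactly. Their poses are not given: they have to be found in the camera images.
- bottle: The toppled white square plastic bottle: body 46 x 46 mm, 74 tall, rounded edges; then a shoulder and a round grey cap 32 mm across, 87 to 105 mm above the base. About 0.1 to 0.2 kg, centre of mass 44 mm above the base. Origin: centre of its base; z axis runs from base to cap. Starts lying on a flat side on the table (origin 23 mm up, z axis level).
- lift_base: Cam lift of a bottle reader, fixed to the table; origin at the centre of its underside, x axis away from the robot (turned up to 0.35 rad), z up. White housing 140 x 140 mm, 46 tall, lift stage on top; at its +y side a reader post (70 along x, 46 along y, 140 tall) centred at x 12, y +103 mm. The cam lever is on its -y side.
- stage_top (a point): Centre of the top face of the lift stage, a flat 104 x 104 mm plate with rubber pad and a grey 56 mm square in the middle; 60 mm above the table when lowered. Rises with the stage; axes as lift_base.
- stage (a joint): Lift of the stage, m: 0 lowered, 0.020 highest. Driven by the cam lever alone: rises as the lever comes up, is highest with the lever straight up, and sinks again if the lever goes past upright (to 0.015 at the far stop).
- lever (a joint): Angle of the cam lever, rad: 0 at rest (leaning away from the robot along lift_base +x, 0.26 rad above level), grows as it swings up and toward the robot, about lift_base -y; 1.31 = straight up = highest lift; far stop 1.91. A spring always pulls it back to 0 (at the handle about 2 N at rest, 4 N upright, up to 2 N more midway for the load).
- lever_grip (a point): Middle of the lever's handle: black round bar 20 mm thick, 64 mm long, parallel to lift_base's y axis, a sleeve that spins freely on the lever's end, 110 mm from the pivot axis, pointing away from the stage. The steel lever arm (8 mm thick, 18 wide) is at its inner end, 37 mm from here. 60 mm above the table at rest, 142 mm upright.
- lever_pivot (a point): Point on the lever's pivot axis straight beside lever_grip (same y in lift_base's frame); 32 mm above the table. The axis runs along lift_base's y.
- dish: Bystander, loose: clear shallow dish with lid, 76 mm across, 16 tall. Origin at the centre of its underside; its z axis is up.
- amber: Bystander, loose: amber round bottle, 60 mm across, 150 tall. Origin at the centre of its underside; its z axis is up.
- jar: Bystander, loose: white round jar, 68 mm across, 85 tall. Origin at the centre of its underside; its z axis is up.
- tipbox: Bystander, loose: grey box with clear lid, 84 x 124 mm, 65 tall. Origin at the centre of its underside; its z axis is up.
- rack: Bystander, loose: white rack of capped tubes, 70 x 130 mm, 80 tall. Origin at the centre of its underside; its z axis is up.
- carton: Bystander, loose: cardboard carton, 60 x 90 mm, 70 tall. Origin at the centre of its underside; its z axis is up.
- beaker: Bystander, loose: glass beaker, 70 mm across, 85 tall. Origin at the centre of its underside; its z axis is up.
Not all that is in view belongs to the job. What is shaped like the bottle but purple is not meant.

How it is judged:
On the way, in this order (a step that is already met when the one before it is completed fails the run):
1. the bottle stands upright in the middle of the lift stage, let go (angle between bottle's own z axis and vertical below 0.12 rad and horizontal distance between bottle and stage_top below 0.025 m and z of bottle in the frame of stage_top between -0.006 and 0.006 m and contact force between the fingers and bottle below 0.2 N), for 0.3 s.
2. the lever is held straight up and the stage is at its highest, the bottle standing on it (angle between bottle's own z axis and vertical below 0.12 rad and horizontal distance between bottle and stage_top below 0.025 m and z of bottle in the frame of stage_top between -0.006 and 0.006 m and value of joint lever between 1.14 and 1.48 rad and value of joint stage above 0.0188 m), for 0.3 s.
At the end, for the whole second after the job is handed in: The bottle stands upright (within 0.12 rad) on the stage, base on the pad, within 25 mm of its centre, untouched by the arm; the fingers hold the lever (over 1 N) within 0.17 rad of straight up, the stage lifted over 18.8 mm (highest 20.2 mm) (all of step 2 and contact force between the arm and bottle below 0.2 N and contact force between the fingers and lever above 1 N); the arm keeps its last pose, push and grip.
It fails at once if the bottle is dropped or flung (moves faster than 0.7 m/s with no finger on it) (linear speed of bottle above 0.7 m/s and contact force between the fingers and bottle below 0.05 N).
It fails at once if a bystander is shifted by more than 40 mm or tipped by more than 0.4 rad (distance of any of dish, amber, jar, tipbox, rack, carton, beaker from where it was at the start of the episode above 0.04 m or angle between any of dish, amber, jar, tipbox, rack, carton, beaker's own z axis and vertical above 0.4 rad).
It also fails if it takes over 54 s, if anything falls off the work surface, if the arm or the gripper's body presses on something with over 40 N, if the wrist force passes 120 N, or if a joint passes its speed limit or range.

## Working session

There is one attempt and no reset: what is moved stays moved. The work goes in short steps, Python scripts to look and compute and a tool call to move; the robot and the scene stay as the last step left them, time stands still between calls to the robot, and variables do not carry over. Pictures are saved under pics/ and viewed, and the job is handed in when it is done.

Besides the shell and the picture viewer there is one more tool, called after "Request:" as name(argument=value, ...) on one line, values as JSON. jog_arm: Moves the arm, as the interface text tells. Its arguments: {"type":"object","properties":{"moves":{"type":"array"},"fingers":{"type":"number"}},"required":["moves"]}

```bash
mkdir -p pics; ls; python3 - <<'E'
from workcell import ctrl
import cv2,numpy as np
for n in("side","top"):
    p,d=ctrl.capture(n); cv2.imwrite(f"pics/{n}0.png",p[:,:,::-1]); np.savez(f"{n}0.npz",p=p,d=d)
    i=ctrl.camera_info(n); print(n,np.round(i["mtx"],1).tolist(),np.round(i["pose"],3).tolist(), [k for k in i])
print(ctrl.state())
E
```

```text
pics
side [[486.7, 0.0, 258.4], [0.0, 486.7, 190.4], [0.0, 0.0, 1.0]] [[-0.979, 0.139, -0.148, 0.389], [-0.203, -0.649, 0.733, 0.857], [0.006, 0.748, 0.664, 0.871], [0.0, 0.0, 0.0, 1.0]] ['mtx', 'pose']
top [[347.9, 0.0, 255.0], [0.0, 347.9, 193.3], [0.0, 0.0, 1.0]] [[0.004, 0.994, -0.112, 0.472], [-1.0, 0.002, -0.02, -0.054], [-0.019, 0.112, 0.994, 1.068], [0.0, 0.0, 0.0, 1.0]] ['mtx', 'pose']
{'clock': 0.1, 'q': array([-1.38943961e+00,  3.13404873e-01,  1.49833542e+00, -1.57961165e-05,
        1.33099263e+00, -2.23345374e-01]), 'joint_vel': array([-0.00019225,  0.00023407, -0.00018764,  0.00079885,  0.00028783,
        0.00160469]), 'effort': array([ 2.58437234e-03, -4.12900078e+01, -2.60144252e+01, -1.83578290e-04,
        2.99321713e-03,  1.55252553e-05]), 'tool_pos': array([ 0.2066871 , -0.48236471,  0.23079643]), 'orientation': array([ 0.14170745,  0.69268219,  0.14251379, -0.69267611]), 'wrist_force': array([ 0.10585016, -0.41480207,  0.5204473 ]), 'moment': array([ 0.0169471 , -0.04987295,  0.00266289]), 'finger_gap': 0.08570804024929338}
```

View pics/side0.png

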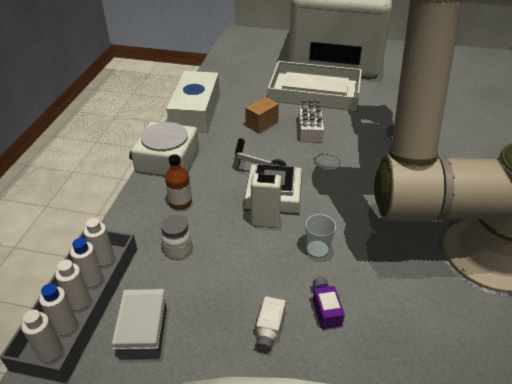

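View pics/top0.png

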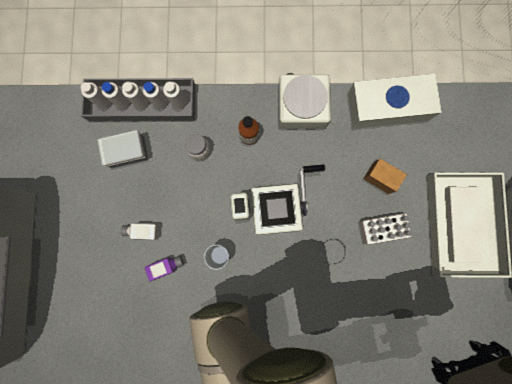

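```bash
cat > h.py <<'E'
import numpy as np,cv2
from workcell import ctrl
def world(n,d,u,v,z=None):
    i=ctrl.camera_info(n);K=i["mtx"];P=i["pose"]
    r=np.array([(u-K[0,2])/K[0,0],-(v-K[1,2])/K[1,1],-1.0])
    if z is None:
        a=d[int(round(v)),int(round(u))]
        return P[:3,:3]@(r*a)+P[:3,3]
    w=P[:3,:3]@r; s=(z-P[2,3])/w[2]; return P[:3,3]+s*w
def cloud(n,d):
    i=ctrl.camera_info(n);K=i["mtx"];P=i["pose"]
    v,u=np.mgrid[:d.shape[0],:d.shape[1]]
    r=np.stack([(u-K[0,2])/K[0,0],-(v-K[1,2])/K[1,1],-np.ones_like(u)],-1)*d[...,None]
    return r@P[:3,:3].T+P[:3,3]
def px(n,X):
    i=ctrl.camera_info(n);K=i["mtx"];P=i["pose"]
    c=P[:3,:3].T@(np.asarray(X)-P[:3,3]); return K[0,0]*c[0]/-c[2]+K[0,2], K[1,1]*-c[1]/-c[2]+K[1,2]
def crop(p,u0,v0,w,h,s,fn):
    cv2.imwrite("pics/"+fn,cv2.resize(p[v0:v0+h,u0:u0+w,::-1],None,fx=s,fy=s,interpolation=cv2.INTER_CUBIC))
E
python3 - <<'E'
from h import *
t=np.load("top0.npz");s=np.load("side0.npz")
crop(t["p"],210,150,130,100,6,"ct_lift.png")
crop(t["p"],110,205,90,75,8,"ct_bot.png")
crop(s["p"],225,130,100,105,5,"cs_lift.png")
crop(s["p"],240,275,110,80,7,"cs_bot.png")
for n,q in(("top",t),("side",s)):
    C=cloud(n,q["d"])
    np.save(n+"C.npy",C)
    # bottle
C=np.load("topC.npy")
for v in range(222,242,2): print(v,[f"{C[v,u,2]*1000:.0f}" for u in range(118,162,2)])
E
```

```text
222 ['-1', '1', '-4', '-1', '0', '-1', '-1', '1', '-4', '-5', '3', '-3', '-0', '-1', '-1', '0', '-0', '-5', '-2', '2', '1', '-3']
224 ['-3', '-3', '-2', '-3', '-0', '-3', '0', '47', '47', '47', '43', '44', '48', '44', '45', '44', '44', '44', '43', '28', '0', '1']
226 ['-3', '2', '31', '30', '31', '29', '31', '47', '44', '44', '44', '46', '45', '46', '47', '47', '46', '43', '43', '39', '19', '-0']
228 ['-0', '1', '34', '39', '35', '33', '37', '46', '45', '45', '47', '43', '48', '46', '45', '43', '47', '47', '45', '38', '16', '1']
230 ['0', '-1', '41', '38', '38', '36', '42', '45', '47', '46', '42', '47', '46', '48', '47', '49', '49', '46', '47', '35', '17', '-1']
232 ['2', '-1', '41', '40', '37', '38', '42', '48', '47', '47', '50', '48', '44', '48', '47', '47', '44', '44', '45', '38', '11', '-1']
234 ['1', '-1', '31', '33', '35', '31', '41', '46', '44', '47', '45', '45', '46', '47', '49', '44', '45', '46', '43', '37', '12', '1']
236 ['-3', '-0', '2', '-0', '0', '-0', '45', '46', '48', '45', '45', '43', '49', '47', '47', '45', '45', '46', '47', '30', '8', '1']
238 ['0', '-3', '-1', '-3', '-1', '-1', '0', '47', '45', '44', '43', '48', '47', '44', '46', '48', '47', '45', '44', '28', '15', '-0']
240 ['2', '1', '1', '-2', '-1', '-1', '0', '2', '2', '-1', '1', '0', '4', '1', '2', '-0', '1', '4', '-0', '-0', '-2', '-4']
```

View pics/ct_lift.png

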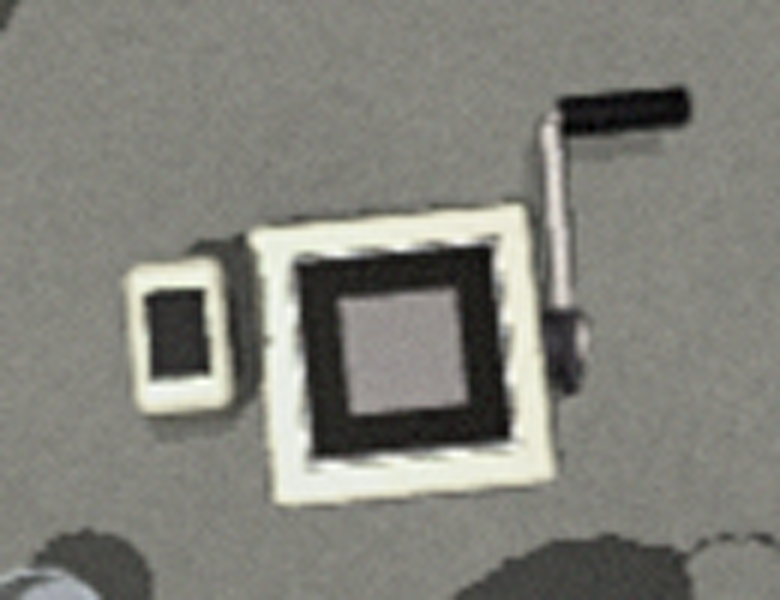

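View pics/ct_bot.png

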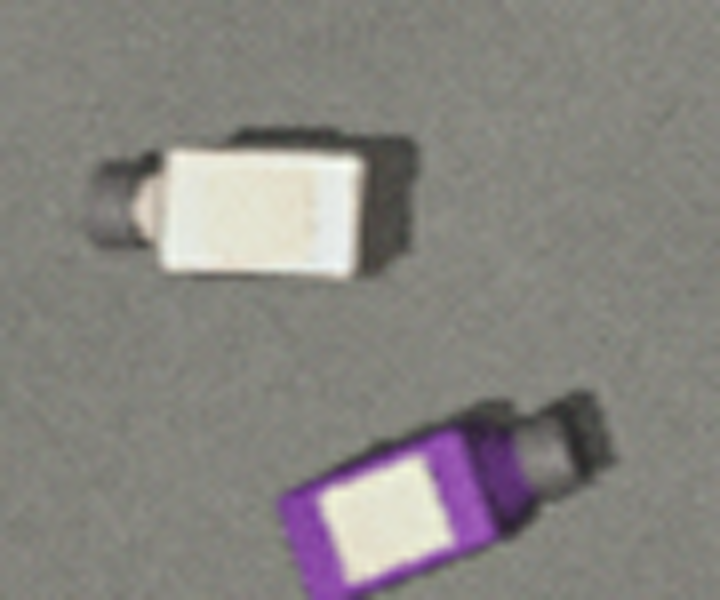

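View pics/cs_lift.png

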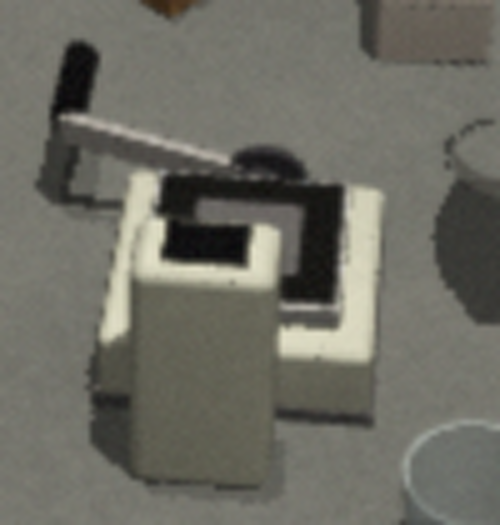

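```bash
python3 - <<'E'
from h import *
t=np.load("top0.npz")
C=np.load("topC.npy");S=np.load("sideC.npy")
def rect(m,name):
    P=C[m][:,:2].astype(np.float32); r=cv2.minAreaRect(P); print(name,len(P),np.round(r[0],4),np.round(r[1],4),round(r[2],2), "zmed",np.median(C[m][:,2]))
vv,uu=np.mgrid[:384,:512]
b=(uu>115)&(uu<165)&(vv>218)&(vv<245)
rect(b&(C[...,2]>.042)&(uu>=131),"body top")
rect(b&(C[...,2]>.02)&(uu<130),"cap")
l=(uu>245)&(uu<310)&(vv>175)&(vv<240)
rect(l&(C[...,2]>.052)&(C[...,2]<.068),"stage")
rect(l&(C[...,2]>.038)&(C[...,2]<.068)&(uu<303),"house")
p=(uu>222)&(uu<256)&(vv>185)&(vv<225)
rect(p&(C[...,2]>.12),"post")
h=(uu>298)&(uu<330)&(vv>155)&(vv<180)
rect(h&(C[...,2]>.05),"handle")
E
```

```text
body top 381 [0.4678 0.1402] [0.3879 0.0454] 87.36 zmed 0.045894336421889115
cap 87 [0.4788 0.1556] [0.0299 0.4195] 0.09 zmed 0.0350538877733495
stage 1344 [ 0.5597 -0.0959] [0.1385 0.1734] 5.84 zmed 0.06001263541708679
house 2285 [ 0.5507 -0.0947] [0.1566 0.1689] 5.71 zmed 0.057825700431297644
post 452 [ 0.5205 -0.0045] [0.126  0.0566] 21.8 zmed 0.13979234928768647
handle 187 [ 0.5847 -0.1306] [0.0498 0.267 ] 45.16 zmed 0.06749076061811321
```

```bash
python3 - <<'E'
from h import *
f=lambda c,s,o:(np.array(c)+.5)/s-.5+o
def W(c,s,o,z): 
    u,v=f(c,s,np.array(o)); return world("top",None,u,v,z)
B=[W(c,8,(110,205),.044) for c in((165,150),(362,152),(358,277),(162,270))]
print("body",np.round(B,4).tolist(), np.round(np.mean(B,0),4))
print("cap end",W((90,205),8,(110,205),.028),"sides",W((118,162),8,(110,205),.025),W((118,247),8,(110,205),.025))
G=np.array([W(c,6,(210,150),.06) for c in((338,298),(458,287),(468,405),(350,415))])
print("grey",np.round(G,4).tolist(),G.mean(0))
S=np.array([W(c,6,(210,150),.06) for c in((297,258),(492,246),(512,437),(313,457))]);print("stage",np.round(S,4).tolist(),S.mean(0))
for Q in(G,S):
  d=(Q[0]+Q[1]-Q[2]-Q[3])[:2]; print("yaw x",np.arctan2(d[1],d[0])); d=(Q[0]+Q[3]-Q[1]-Q[2])[:2]; print("yaw y",np.arctan2(-d[0],d[1]))
print("handle",W((560,112),6,(210,150),.062),W((690,105),6,(210,150),.062))
# cloud-based with inlier filter
C=np.load("topC.npy");vv,uu=np.mgrid[:384,:512]
for nm,m in (("body",(uu>115)&(uu<165)&(vv>218)&(vv<245)&(C[...,2]>.042)&(C[...,2]<.05)),("handle",(uu>303)&(uu<330)&(vv>155)&(vv<180)&(C[...,2]>.055)&(C[...,2]<.075))):
    P=C[m]; P=P[(np.abs(P-np.median(P,0))<.06).all(1)]
    r=cv2.minAreaRect(P[:,:2].astype(np.float32)); print(nm,len(P),r,P.mean(0))
S2=np.load("sideC.npy");
m=(S2[...,2]>.045)&(S2[...,2]<.08); m[:130]=0;m[180:]=0;m[:,:232]=0;m[:,248:]=0
P=S2[m];print("handle side",len(P),np.median(P,0),P.min(0),P.max(0))
E
```

```text
body [[0.4981, 0.3349, 0.044], [0.4976, 0.2617, 0.044], [0.4519, 0.2615, 0.044], [0.4541, 0.3341, 0.044]] [0.4754 0.2981 0.044 ]
cap end [0.47784866 0.36838859 0.028     ] sides [0.49398887 0.35975488 0.025     ] [0.46224629 0.35828494 0.025     ]
grey [[0.5688, -0.0658, 0.06], [0.5742, -0.124, 0.06], [0.5171, -0.1284, 0.06], [0.5122, -0.0716, 0.06]] [ 0.54307829 -0.09746998  0.06      ]
stage [[0.5883, -0.0459, 0.06], [0.5943, -0.1406, 0.06], [0.5018, -0.1494, 0.06], [0.4919, -0.0538, 0.06]] [ 0.54408429 -0.09744316  0.06      ]
yaw x 0.0899823889581669
yaw y 0.09069896982072033
yaw x 0.08878045935911572
yaw y 0.08348869474892093
handle [ 0.65994372 -0.17404538  0.062     ] [ 0.66342029 -0.2372975   0.062     ]
body 382 ((0.4751347303390503, 0.29826590418815613), (0.0788361206650734, 0.04542369395494461), 87.35987854003906) [0.47524387 0.29628015 0.0457466 ]
handle 145 ((0.6598004102706909, -0.20707935094833374), (0.01956474408507347, 0.06281805783510208), 4.911211967468262) [ 0.65859468 -0.20598429  0.06775923]
handle side 171 [ 0.65286366 -0.17882226  0.06429379] [ 0.62852228 -0.24043934  0.04558775] [ 0.66846835 -0.15993224  0.07256912]
```

View pics/cs_bot.png

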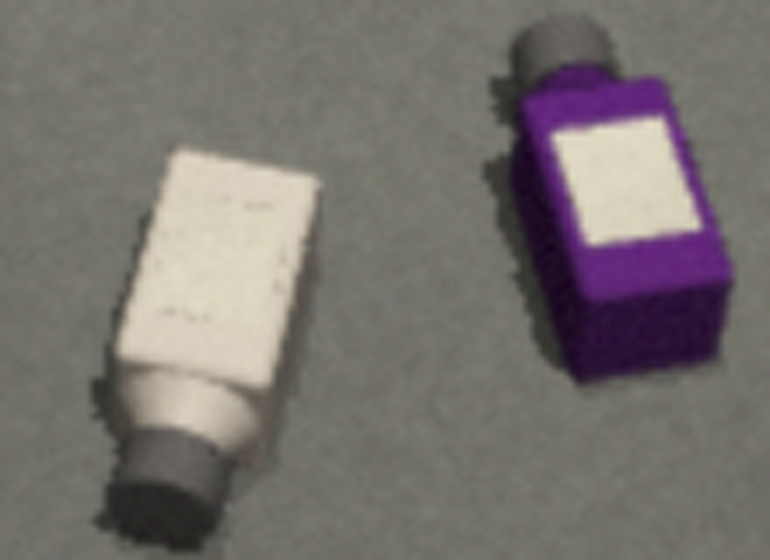

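```bash
cat >> h.py <<'E'
from scipy.spatial.transform import Rotation as Ro
def tool(st=None):
    st=st or ctrl.state(); w,x,y,z=st["orientation"]; return np.array(st["tool_pos"]),Ro.from_quat([x,y,z,w]).as_matrix()
def plan(targets, jaw=None):
    p,R=tool(); 
    for t in targets: print(t,"-> shift mm",np.round(R.T@(np.array(t)-p)*1000,1))
    if jaw is not None:
        j=np.array([jaw[0],jaw[1],0.]);j/=np.linalg.norm(j)
        c=R.T@j; a=np.arctan2(c[2],c[1]); print("turn",a,"or",a-np.sign(a)*np.pi)
E
python3 - <<'E'
from h import *
print(np.round(tool()[1],3)); print(px("top",(0.478,0.361,0.03)))
d=np.array([.046,.999])
b=np.array([.4735,.2613]); g=b+.099*d; print(g)
plan([(*g,.12),(*g,.005)],(.999,-.046))
E
```

```text
[[-0.     0.394 -0.919]
 [ 0.001 -0.919 -0.394]
 [-1.    -0.001 -0.   ]]
(np.float64(122.99694155143027), np.float64(230.14135606649728))
[0.478054 0.360201]
(np.float64(0.478054), np.float64(0.360201), 0.12) -> shift mm [ 111.7 -667.5 -581.2]
(np.float64(0.478054), np.float64(0.360201), 0.005) -> shift mm [ 226.7 -667.4 -581.2]
turn -1.1200770799400575 or 2.0215155736497357
```

Request:
jog_arm(moves=[[50,-667,-581,-1.12],[50,-667,-581,-1.12],[50,-667,-581,-1.12],[50,-667,-581,-1.12],[50,-667,-581,-1.12],[50,-667,-581,-1.12],[50,-667,-581,-1.12],[50,-667,-581,-1.12],[50,-667,-581,-1.12],[50,-667,-581,-1.12],[50,-667,-581,-1.12],[50,-667,-581,-1.12],[50,-667,-581,-1.12],[50,-667,-581,-1.12],[50,-667,-581,-1.12],[50,-667,-581,-1.12],[100,-667,-581,-1.12],[150,-667,-581,-1.12],[150,-667,-581,-1.12]], fingers=1)

```text
clock: 2.48
tool_pos: [0.4765, 0.3571, 0.079]
orientation: [-0.487, -0.509, -0.489, 0.514]
wrist_force: [0.2, 0.3, 0.8]
finger_gap: 0.0852
```

```bash
python3 - <<'E'
from h import *
p,d=ctrl.capture("top"); crop(p,90,195,100,75,8,"t1.png")
p,d=ctrl.capture("side"); crop(p,200,220,160,140,5,"s1.png")
print(ctrl.state()); print(tool()[1].round(3))
g=(.478,.360); plan([(*g,.005)],(.999,-.046))
E
```

```text
{'clock': 2.575, 'q': array([ 4.47409161e-01,  6.16212533e-01,  1.44238740e+00, -8.08622693e-05,
        1.08083336e+00,  4.94450174e-01]), 'joint_vel': array([ 0.00711375, -0.01779642, -0.02828485,  0.00056982, -0.00301868,
        0.00221209]), 'effort': array([-1.06529701e-01, -4.86788535e+01, -2.11952931e+01, -4.89717931e-03,
       -3.31532483e-04, -5.14828367e-03]), 'tool_pos': array([0.47897946, 0.35882168, 0.08342094]), 'orientation': array([ 0.48837211,  0.51232951,  0.48785182, -0.5108931 ]), 'wrist_force': array([0.568913  , 1.39928554, 0.65146809]), 'moment': array([ 0.02708468, -0.0197829 , -0.03335734]), 'finger_gap': 0.08560546640485268}
[[ 0.002  0.999 -0.047]
 [ 0.001 -0.047 -0.999]
 [-1.     0.002 -0.001]]
(0.478, 0.36, 0.005) -> shift mm [78.4 -1.2 -1.1]
turn -0.0009885633996842634 or 3.140604090190109
```

View images.

View pics/s1.png

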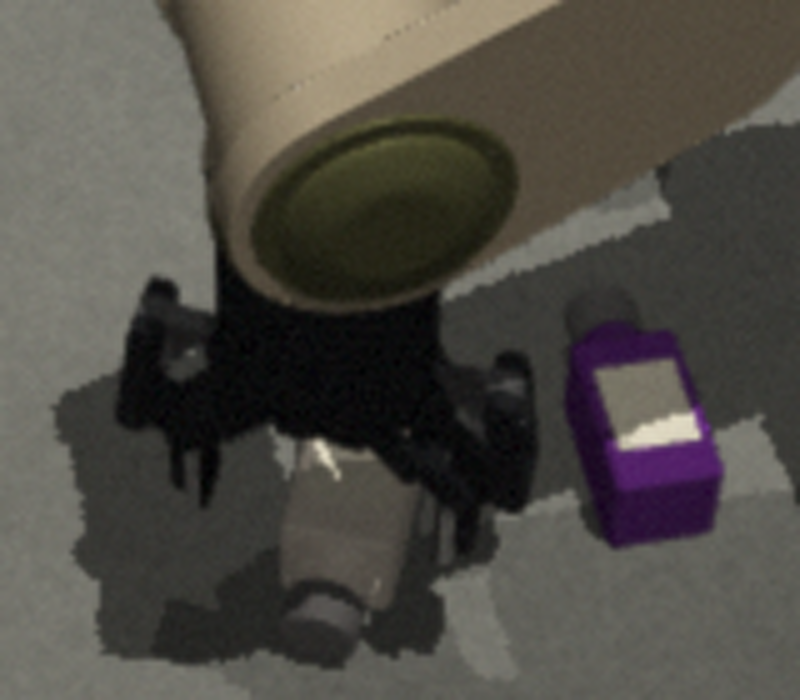

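View pics/t1.png

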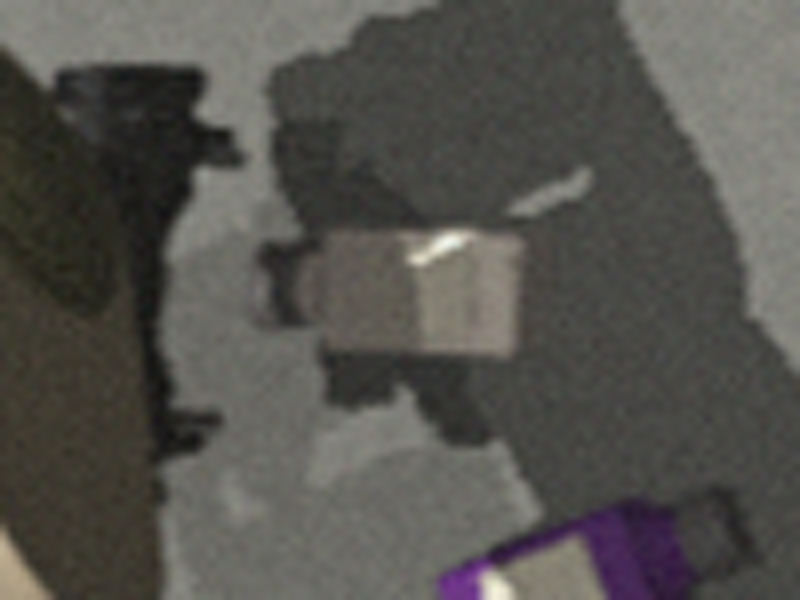

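Request:
jog_arm(moves=[[40,0,0,0],[74,0,0,0],[74,0,0,0],[74,0,0,0]])

```text
clock: 3.08
tool_pos: [0.4796, 0.3599, 0.0102]
orientation: [0.489, 0.513, 0.488, -0.51]
wrist_force: [0.2, 0.3, 0.1]
finger_gap: 0.0853
```

Request:
jog_arm(moves=[[0,0,0,0],[0,0,0,0],[0,0,0,0],[0,0,0,0],[0,0,0,0],[0,0,0,0]], fingers=-1)

```text
clock: 3.82
tool_pos: [0.4784, 0.3596, 0.0078]
orientation: [0.488, 0.512, 0.488, -0.511]
wrist_force: [-0.7, 0.1, 5.4]
finger_gap: 0.03
```

Request:
jog_arm(moves=[[-15,0,0,0],[-30,0,0,0],[-50,0,0,0],[-70,0,0,0],[-90,0,0,0],[-110,0,0,0],[-110,0,0,0]])

```text
clock: 4.7
tool_pos: [0.4788, 0.3597, 0.1193]
orientation: [0.489, 0.513, 0.488, -0.51]
wrist_force: [0.0, -0.6, -1.3]
finger_gap: 0.0302
```

```bash
python3 - <<'E'
from h import *
p,d=ctrl.capture("side"); crop(p,200,200,160,150,5,"s2.png")
E
```

```text
(no output)
```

View pics/s2.png

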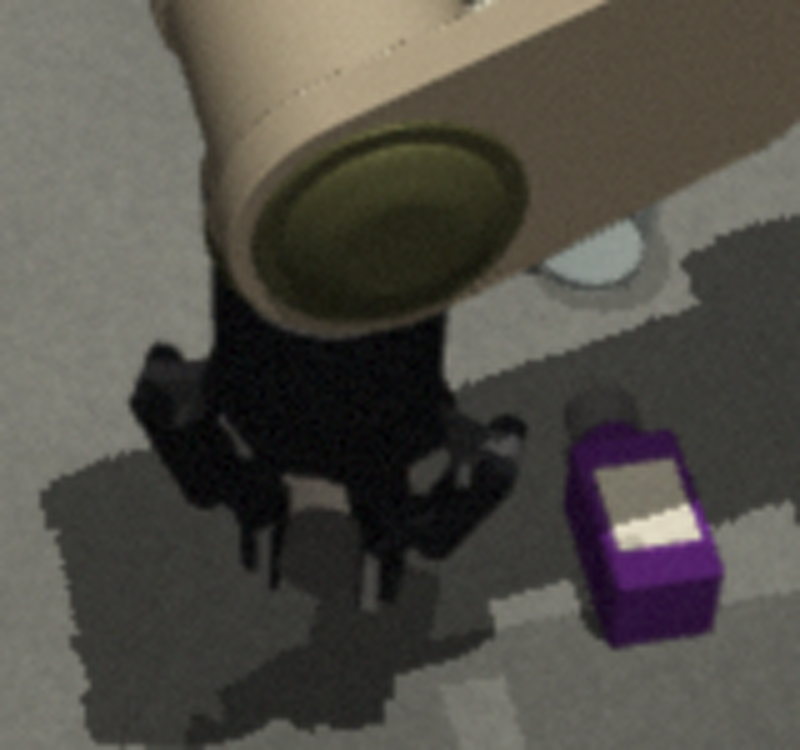

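```bash
python3 - <<'E'
from h import *
p,d=ctrl.capture("top"); crop(p,90,185,110,90,7,"t3.png")
C=cloud("top",d); 
print("base px",px("top",(.4735,.2613,.14)),px("top",(.4735,.2613,.03)))
for v in range(212,244,3): print(v,[f"{C[v,u,2]*1000:.0f}" for u in range(110,165,3)])
print(ctrl.state()["moment"],ctrl.state()["wrist_force"])
E
```

```text
base px (np.float64(143.64313529949087), np.float64(231.69356025018348)) (np.float64(156.08870882890145), np.float64(231.78310055857423))
212 ['2', '-1', '-2', '-1', '1', '-0', '2', '-2', '-1', '2', '-1', '-1', '0', '-2', '-0', '-1', '-0', '2', '-0']
215 ['-0', '2', '1', '3', '-2', '-2', '-1', '-1', '0', '2', '1', '0', '-2', '-1', '0', '-1', '-0', '1', '1']
218 ['-1', '-0', '-1', '1', '2', '-2', '-2', '-4', '0', '-1', '1', '-1', '1', '-1', '1', '1', '-1', '4', '-3']
221 ['161', '130', '2', '2', '-2', '-4', '0', '0', '-1', '2', '5', '4', '-1', '2', '-2', '-4', '-1', '1', '-1']
224 ['152', '138', '155', '154', '157', '156', '156', '155', '156', '156', '154', '152', '126', '0', '0', '1', '-1', '-0', '2']
227 ['146', '142', '156', '157', '156', '158', '156', '1068', '157', '155', '154', '149', '126', '3', '-2', '1', '-1', '1', '-2']
230 ['147', '148', '155', '153', '156', '153', '153', '153', '155', '152', '152', '147', '124', '2', '0', '4', '1', '-4', '1']
233 ['1068', '144', '153', '156', '155', '157', '1068', '155', '158', '156', '157', '148', '122', '3', '-3', '-0', '-3', '2', '-3']
236 ['148', '129', '155', '155', '154', '157', '156', '156', '153', '156', '155', '146', '120', '5', '2', '1', '-0', '-2', '-1']
239 ['137', '-1', '154', '154', '153', '154', '155', '156', '156', '154', '155', '146', '116', '-0', '0', '5', '-3', '1', '1']
242 ['1', '0', '1', '-3', '1', '2', '-2', '0', '2', '-2', '0', '-1', '-2', '-3', '-0', '1', '-0', '1', '-3']
[ 0.06270125 -0.00079888  0.01450868] [-0.00996058  0.41832408 -2.22408693]
```

View pics/t3.png

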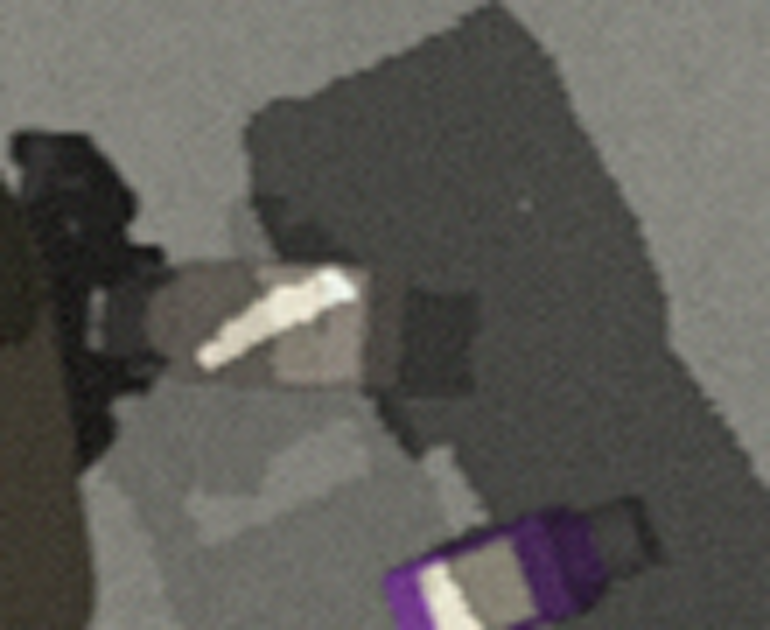

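Request:
jog_arm(moves=[[40,0,0,0],[80,0,0,0],[100,0,0,0],[109,0,0,0],[109,0,0,0],[109,0,0,0]])

```text
clock: 5.55
tool_pos: [0.4783, 0.3594, 0.0085]
orientation: [0.488, 0.512, 0.488, -0.511]
wrist_force: [0.0, -0.9, -1.2]
finger_gap: 0.0302
```

Request:
jog_arm(moves=[[0,0,0,0],[0,0,0,0],[-8,0,0,0],[-16,0,0,0],[-20,0,0,0],[-20,0,0,0]], fingers=-0.31)

```text
clock: 6.3
tool_pos: [0.4783, 0.3594, 0.0288]
orientation: [0.488, 0.512, 0.488, -0.511]
wrist_force: [0.6, -0.7, -1.4]
finger_gap: 0.0299
```

```bash
cat > look.py <<'E'
from h import *
import sys
def tilt():
    p,d=ctrl.capture("top"); C=cloud("top",d); m=(C[...,2]>.02)&(C[...,2]<.2)
    for v in (226,229,232,236,239): print(v,[f"{C[v,u,2]*1000:.0f}" for u in range(112,166,3)])
    s=ctrl.state(); print("M",s["moment"].round(3),"F",s["wrist_force"].round(2),s["finger_gap"],s["clock"])
tilt()
E
python3 look.py
```

```text
226 ['278', '180', '163', '50', '57', '-1', '69', '67', '66', '63', '65', '62', '65', '67', '55', '26', '-4', '1']
229 ['276', '184', '165', '58', '55', '59', '66', '66', '66', '66', '63', '63', '67', '62', '58', '27', '0', '-2']
232 ['274', '254', '163', '57', '54', '57', '65', '67', '70', '64', '65', '66', '64', '65', '54', '2', '-4', '0']
236 ['282', '261', '112', '69', '51', '1', '63', '67', '67', '67', '66', '64', '70', '64', '50', '0', '2', '-1']
239 ['287', '269', '105', '75', '42', '-1', '-1', '0', '66', '65', '64', '66', '69', '65', '43', '-4', '-1', '0']
M [ 0.09  -0.016  0.006] F [ 0.44  0.11 -1.69] 0.03020182879884587 6.35
```

Request:
jog_arm(moves=[[0,0,0,0],[0,0,0,0],[0,0,0,0]], fingers=-0.28)

```text
clock: 6.72
tool_pos: [0.4781, 0.3593, 0.0282]
orientation: [-0.488, -0.511, -0.488, 0.511]
wrist_force: [0.5, -0.3, -1.0]
finger_gap: 0.0311
```

```bash
python3 look.py
```

```text
226 ['277', '180', '159', '53', '49', '-3', '64', '69', '61', '69', '66', '66', '64', '64', '61', '32', '3', '-1']
229 ['277', '248', '162', '57', '60', '61', '63', '67', '68', '65', '67', '64', '66', '68', '55', '27', '-0', '1']
232 ['277', '255', '162', '58', '57', '61', '66', '65', '68', '64', '63', '64', '66', '65', '56', '26', '-1', '1']
236 ['280', '265', '112', '66', '55', '-0', '67', '63', '66', '67', '63', '68', '67', '67', '51', '0', '-2', '1']
239 ['286', '271', '108', '78', '41', '0', '-1', '2', '64', '61', '61', '62', '63', '65', '46', '2', '-1', '5']
M [0.066 0.041 0.033] F [-0.06 -0.26 -1.77] 0.030853852631904367 6.775
```

Request:
jog_arm(moves=[[0,0,0,0],[0,0,0,0]], fingers=-0.26)

```text
clock: 7.02
tool_pos: [0.4781, 0.3593, 0.0283]
orientation: [0.488, 0.511, 0.488, -0.511]
wrist_force: [-1.0, 0.5, -0.9]
finger_gap: 0.0316
```

```bash
python3 look.py
```

```text
226 ['279', '179', '160', '54', '49', '-0', '60', '59', '56', '54', '57', '52', '50', '45', '45', '19', '0', '3']
229 ['279', '248', '164', '59', '53', '51', '58', '57', '59', '54', '49', '53', '52', '47', '45', '6', '-3', '0']
232 ['274', '257', '164', '57', '53', '56', '60', '57', '58', '57', '54', '50', '49', '48', '45', '0', '-1', '-0']
236 ['281', '264', '114', '67', '54', '-2', '60', '58', '55', '53', '52', '51', '48', '42', '47', '-0', '-2', '-2']
239 ['287', '271', '109', '76', '43', '-0', '-2', '1', '54', '52', '50', '47', '49', '46', '45', '-1', '-1', '-3']
M [-0.024 -0.01   0.006] F [ 0.18 -0.16 -1.35] 0.031725670323831494 7.075
```

Request:
jog_arm(moves=[[-8,0,4,0],[-15,0,8,0],[-22,0,14,0],[-29,0,20,0],[-35,0,26,0],[-41,0,33,0],[-41,0,33,0],[-41,0,33,0]])

```text
clock: 8.07
tool_pos: [0.4765, 0.3264, 0.0691]
orientation: [-0.488, -0.511, -0.488, 0.511]
wrist_force: [1.1, -0.3, -1.5]
finger_gap: 0.0318
```

```bash
python3 look.py; python3 - <<'E'
from h import *
p,d=ctrl.capture("side"); crop(p,200,200,160,150,5,"s4.png")
E
```

```text
226 ['347', '337', '325', '281', '202', '138', '88', '-1', '83', '90', '87', '86', '83', '75', '72', '66', '63', '58']
229 ['345', '336', '327', '294', '206', '99', '97', '87', '86', '90', '86', '84', '77', '77', '74', '70', '64', '54']
232 ['345', '332', '322', '294', '208', '99', '96', '88', '91', '89', '87', '85', '81', '75', '72', '65', '62', '62']
236 ['350', '338', '322', '301', '152', '91', '90', '76', '87', '92', '87', '84', '77', '74', '68', '66', '59', '59']
239 ['353', '341', '324', '306', '152', '117', '92', '-2', '64', '89', '83', '83', '76', '71', '66', '65', '61', '54']
M [ 0.068 -0.008  0.012] F [ 0.04  0.02 -1.79] 0.031630591263519275 8.125
```

View pics/s4.png

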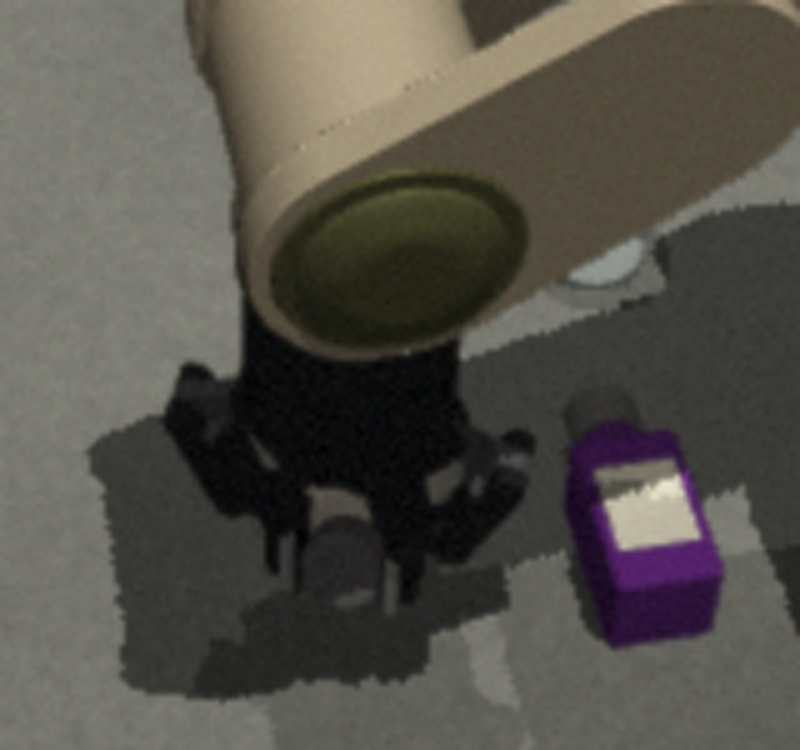

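Request:
jog_arm(moves=[[6,0,0,0],[6,0,0,0]], fingers=-0.256)

```text
clock: 8.43
tool_pos: [0.4766, 0.3266, 0.0631]
orientation: [0.488, 0.511, 0.488, -0.511]
wrist_force: [0.4, 1.1, -0.0]
finger_gap: 0.0321
```

```bash
python3 look.py
```

```text
226 ['343', '336', '326', '308', '203', '135', '82', '2', '72', '80', '76', '70', '70', '62', '54', '50', '42', '37']
229 ['341', '333', '324', '306', '205', '91', '90', '83', '79', '81', '77', '71', '69', '62', '54', '48', '45', '37']
232 ['345', '332', '322', '301', '205', '94', '92', '87', '80', '77', '78', '71', '66', '61', '55', '51', '45', '38']
236 ['346', '334', '321', '303', '200', '90', '81', '65', '79', '79', '76', '69', '65', '62', '52', '50', '45', '36']
239 ['351', '337', '326', '308', '150', '116', '90', '-1', '55', '81', '71', '68', '61', '61', '51', '48', '40', '5']
M [ 0.118 -0.104  0.013] F [-0.    0.59  1.01] 0.03177513631610212 8.475
```

Request:
jog_arm(moves=[[-5,0,7,0],[-9,0,14,0],[-13,0,21,0],[-16,0,28,0],[-19,0,35,0],[-21,0,42,0],[-21,0,42,0],[-21,0,42,0]])

```text
clock: 9.48
tool_pos: [0.4746, 0.2844, 0.0842]
orientation: [-0.488, -0.511, -0.488, 0.511]
wrist_force: [0.6, 0.7, -0.4]
finger_gap: 0.0314
```

```bash
python3 look.py; python3 - <<'E'
from h import *
p,d=ctrl.capture("top"); crop(p,90,185,110,90,7,"t5.png")
E
```

```text
226 ['396', '396', '394', '384', '373', '368', '360', '348', '329', '164', '95', '100', '84', '79', '83', '73', '58', '47']
229 ['398', '401', '401', '386', '374', '368', '359', '350', '333', '217', '111', '104', '92', '83', '85', '70', '58', '45']
232 ['403', '405', '404', '389', '379', '364', '361', '349', '331', '221', '110', '102', '90', '86', '78', '67', '55', '43']
236 ['404', '407', '408', '397', '383', '366', '354', '344', '323', '107', '106', '94', '86', '85', '81', '67', '53', '41']
239 ['408', '410', '411', '400', '388', '373', '356', '344', '322', '158', '119', '91', '80', '83', '78', '63', '50', '43']
M [ 0.043  0.025 -0.023] F [-0.29 -0.09 -1.59] 0.031649519023366865 9.525
```

View pics/t5.png

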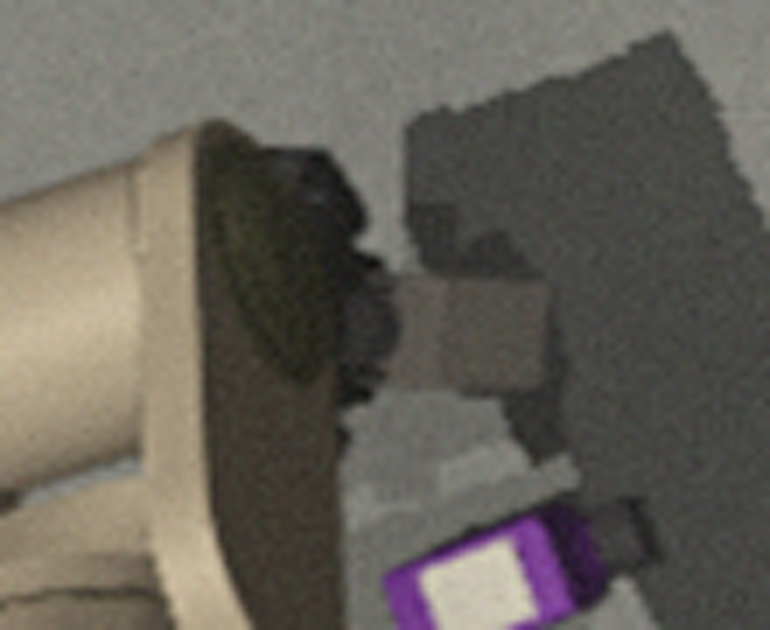

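Request:
jog_arm(moves=[[0,0,7,0],[-1,0,14,0],[-2,0,21,0],[-2,0,28,0],[-1,0,36,0],[0,0,44,0],[0,0,44,0]], fingers=-0.255)

```text
clock: 10.45
tool_pos: [0.4727, 0.2399, 0.0844]
orientation: [0.488, 0.512, 0.488, -0.512]
wrist_force: [-0.6, -0.5, 0.3]
finger_gap: 0.0321
```

```bash
python3 look.py; python3 - <<'E'
from h import *
p,d=ctrl.capture("top"); crop(p,90,185,110,90,7,"t6.png")
p,d=ctrl.capture("side"); crop(p,200,200,160,150,5,"s6.png")
E
```

```text
226 ['379', '379', '380', '381', '381', '380', '382', '394', '393', '395', '389', '378', '367', '363', '346', '324', '111', '80']
229 ['381', '381', '382', '381', '382', '380', '381', '395', '398', '399', '392', '379', '371', '359', '351', '329', '106', '85']
232 ['384', '381', '383', '382', '381', '381', '379', '399', '1068', '402', '394', '377', '370', '360', '354', '331', '110', '88']
236 ['381', '381', '382', '379', '380', '379', '380', '405', '404', '405', '401', '383', '370', '360', '348', '312', '102', '88']
239 ['379', '381', '380', '378', '380', '377', '378', '407', '407', '409', '403', '386', '369', '354', '344', '309', '100', '81']
M [-0.052  0.069 -0.031] F [ 0.02 -0.7   0.86] 0.031723584362167434 10.5
```

View pics/t6.png

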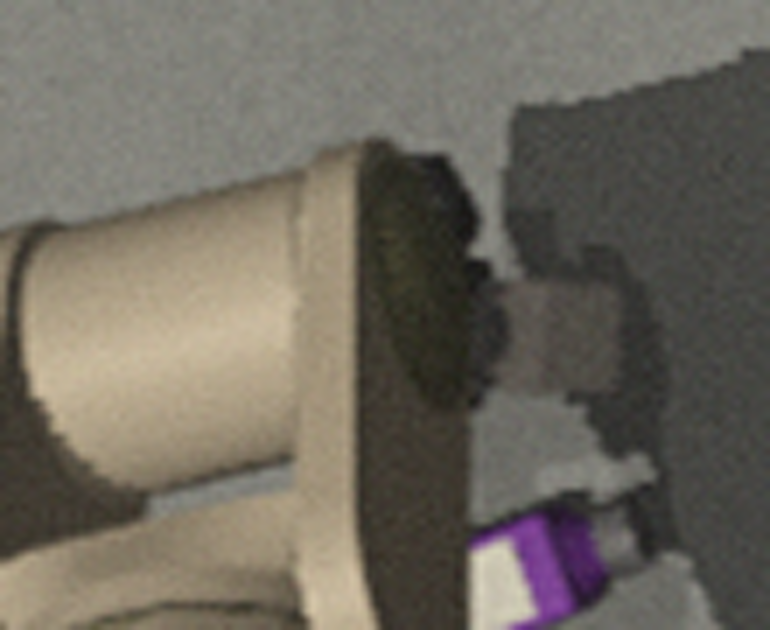

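View pics/s6.png

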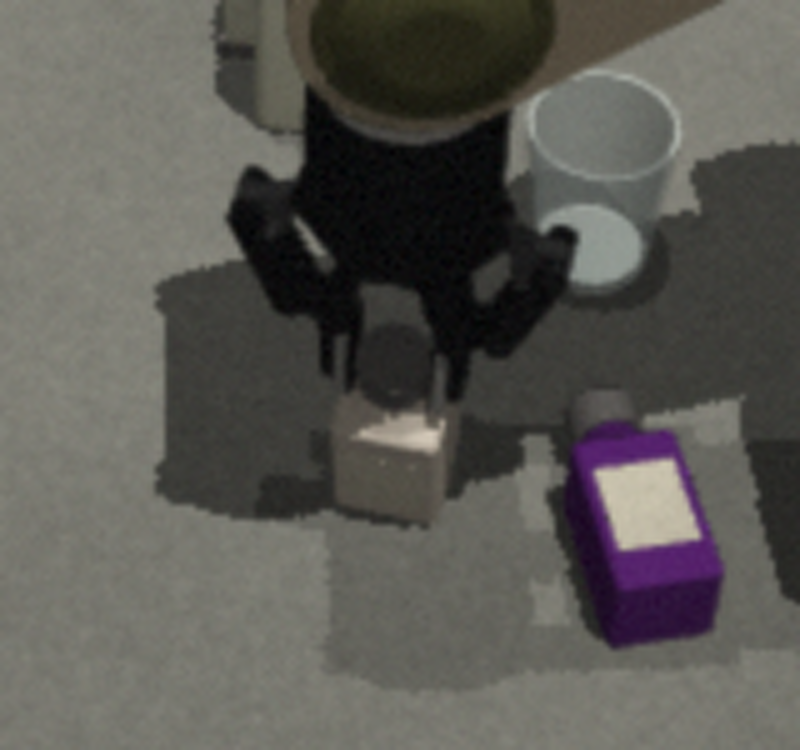

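```bash
cat > face.py <<'E'
from h import *
def face(u0,u1,v0,v1,fn=None):
    p,d=ctrl.capture("side"); C=cloud("side",d)
    if fn: crop(p,200,130,160,150,5,fn)
    P=C[v0:v1,u0:u1].reshape(-1,3); P=P[P[:,2]>0.005]
    for _ in range(5):
        c=np.median(P,0) if _==0 else P.mean(0); n=np.linalg.svd(P-c)[2][2]; P=P[np.abs((P-c)@n)<.004]
    n=n*np.sign(n[1]); print("normal",n.round(3),"tilt",np.degrees(np.arcsin(n[2])).round(1),"yaw",np.degrees(np.arctan2(n[1],n[0])).round(1),"c",c.round(4),len(P)); return C
E
python3 - <<'E'
from face import *
face(271,286,291,302)
C=face(272,284,288,303)
for v in range(276,310,2): print(v,C[v,278].round(3))
E
```

```text
normal [ 0.053  0.978 -0.202] tilt -11.7 yaw 86.9 c [0.4684 0.2512 0.0368] 165
normal [ 0.045  0.981 -0.191] tilt -11.0 yaw 87.4 c [0.4693 0.2517 0.0409] 175
276 [0.47  0.254 0.105]
278 [0.469 0.258 0.104]
280 [0.47  0.255 0.094]
282 [0.47  0.25  0.082]
284 [0.47  0.252 0.077]
286 [0.469 0.254 0.073]
288 [0.469 0.256 0.07 ]
290 [0.468 0.256 0.063]
292 [0.468 0.255 0.056]
294 [0.468 0.254 0.047]
296 [0.468 0.251 0.037]
298 [0.468 0.249 0.027]
300 [0.468 0.249 0.019]
302 [0.469 0.244 0.006]
304 [ 0.468  0.243 -0.003]
306 [ 0.467  0.25  -0.   ]
308 [ 0.467  0.254 -0.002]
```

Request:
jog_arm(moves=[[1,0,5,0],[2,0,10,0],[2,0,15,0],[3,0,21,0],[3,0,21,0]])

```text
clock: 11.32
tool_pos: [0.4715, 0.219, 0.0811]
orientation: [-0.488, -0.511, -0.488, 0.512]
wrist_force: [-0.1, 0.5, -0.9]
finger_gap: 0.0319
```

```bash
python3 - <<'E'
from face import *
X=(.4695,.236,.04); print(px("side",X))
C=face(272,284,281,297,"s7.png")
s=ctrl.state(); print(s["moment"],s["wrist_force"],s["finger_gap"],s["tool_pos"])
E
```

```text
(np.float64(278.7616585882496), np.float64(289.14087537728165))
normal [ 0.984  0.174 -0.032] tilt -1.8 yaw 10.0 c [0.4691 0.2596 0.0727] 66
[ 0.01849764 -0.02647275  0.03221897] [-0.30739481  1.18322279 -1.78585309] 0.03158457986922067 [0.47156779 0.21926152 0.08112015]
```

View pics/s7.png

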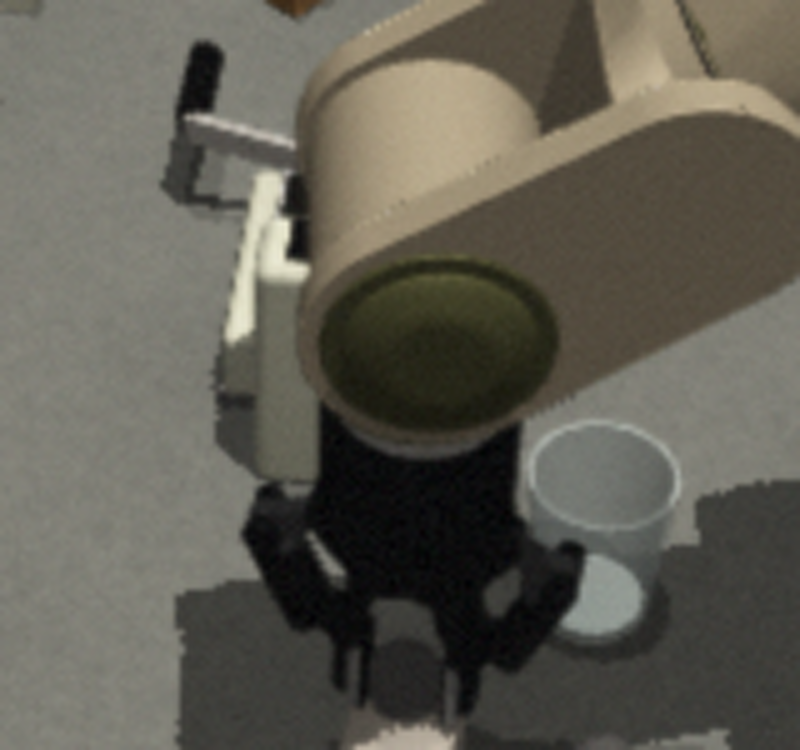

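```bash
python3 - <<'E'
from face import *
C=face(273,287,281,293)
for v in range(264,306,3): print(v,C[v,279].round(3))
E
```

```text
normal [ 0.017  0.995 -0.095] tilt -5.5 yaw 89.0 c [0.4677 0.2417 0.0567] 55
264 [0.474 0.223 0.105]
267 [0.473 0.228 0.102]
270 [0.472 0.233 0.098]
273 [0.471 0.235 0.092]
276 [0.471 0.234 0.081]
279 [0.47  0.237 0.075]
282 [0.469 0.242 0.072]
285 [0.469 0.242 0.062]
288 [0.468 0.242 0.052]
291 [0.468 0.241 0.041]
294 [0.468 0.241 0.03 ]
297 [0.467 0.243 0.023]
300 [0.467 0.243 0.012]
303 [0.466 0.243 0.002]
```

Request:
jog_arm(moves=[[0,0,0,0],[0,0,0,0],[0,0,0,0],[-10,0,0,0],[-10,0,0,0]], fingers=-1)

```text
clock: 12.05
tool_pos: [0.4722, 0.2196, 0.0923]
orientation: [0.489, 0.512, 0.488, -0.511]
wrist_force: [0.0, -0.4, -1.5]
finger_gap: 0.03
```

```bash
python3 - <<'E'
from face import *
C=face(273,287,278,292)
C=face(275,285,279,297)
s=ctrl.state();print(s["tool_pos"],s["wrist_force"],s["finger_gap"],s["clock"]); print(tool()[1].round(3))
print(px("side",(.4695,.242,.03)))
plan([(.4715,.2195,.28),(.5435,-.0975,.28),(.5435,-.0975,.145)],(.999,-.046))
E
```

```text
normal [ 0.04   0.999 -0.033] tilt -1.9 yaw 87.7 c [0.4678 0.2422 0.065 ] 55
normal [ 0.984  0.173 -0.036] tilt -2.0 yaw 10.0 c [0.4652 0.2593 0.0763] 72
[0.47176376 0.21950338 0.09152522] [-0.74356155  0.0482581  -1.86175303] 0.03051987849487597 12.15
[[ 0.     0.999 -0.046]
 [ 0.    -0.046 -0.999]
 [-1.     0.    -0.   ]]
(np.float64(278.1070610169464), np.float64(294.34446397719785))
(0.4715, 0.2195, 0.28) -> shift mm [-188.5   -0.2   -0. ]
(0.5435, -0.0975, 0.28) -> shift mm [-188.5   86.3  313.3]
(0.5435, -0.0975, 0.145) -> shift mm [-53.5  86.3 313.4]
turn -7.421654204261398e-06 or 3.141585231935589
```

Request:
jog_arm(moves=[[-40,0,0,0],[-85,0,0,0],[-130,0,0,0],[-170,0,0,0],[-188,5,18,0],[-188,15,55,0],[-188,26,95,0],[-188,37,135,0],[-188,48,175,0],[-188,59,215,0],[-188,70,255,0],[-188,79,287,0],[-188,84,305,0],[-188,86,313,0],[-188,86,313,0],[-150,86,313,0],[-115,86,313,0],[-85,86,313,0],[-65,86,313,0],[-65,86,313,0]])

```text
clock: 14.65
tool_pos: [0.5426, -0.0959, 0.1554]
orientation: [-0.488, -0.511, -0.49, 0.511]
wrist_force: [0.1, -0.7, -0.9]
finger_gap: 0.0297
```

```bash
python3 - <<'E'
from h import *
p,d=ctrl.capture("side"); crop(p,200,100,160,130,5,"s8.png"); np.save("d8s.npy",d)
p,d=ctrl.capture("top"); crop(p,210,150,130,100,6,"t8.png")
s=ctrl.state();print(s["tool_pos"],s["wrist_force"],s["finger_gap"],s["clock"])
plan([(.5435,-.0975,.142)])
E
```

```text
[ 0.54356713 -0.09663515  0.15730339] [-0.54770681 -1.01600888 -1.03552177] 0.03018254784170103 14.75
(0.5435, -0.0975, 0.142) -> shift mm [15.3 -0.   0.9]
```

View pics/s8.png

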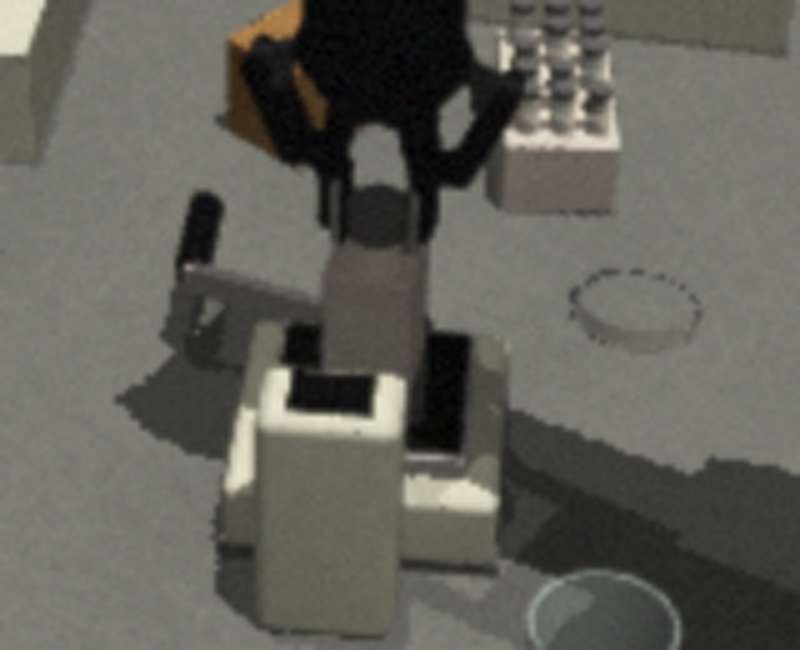

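View pics/t8.png

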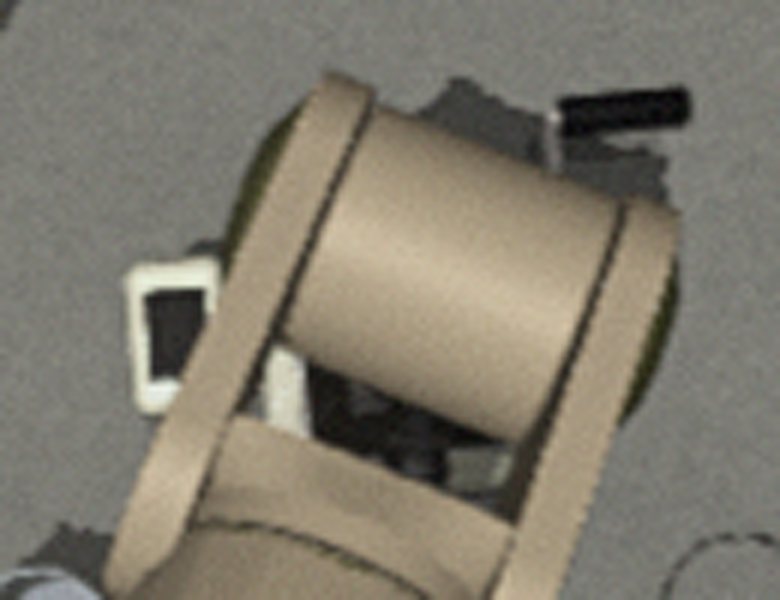

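Request:
jog_arm(moves=[[6,0,1,0],[11,0,1,0],[14,0,1,0],[16,0,1,0],[16,0,1,0]])

```text
clock: 15.38
tool_pos: [0.5432, -0.0984, 0.1411]
orientation: [-0.489, -0.511, -0.488, 0.511]
wrist_force: [-1.9, -0.2, 4.7]
finger_gap: 0.0299
```

```bash
python3 - <<'E'
from face import *
C=face(271,282,152,170)
for v in range(134,178,3): print(v,C[v,276].round(3))
s=ctrl.state();print(s["tool_pos"],s["wrist_force"],s["finger_gap"],s["clock"])
E
```

```text
normal [-0.038  0.956  0.289] tilt 16.8 yaw 92.3 c [ 0.5353 -0.0784  0.1282] 134
134 [ 0.584 -0.375 -0.001]
137 [ 0.581 -0.357  0.   ]
140 [ 0.578 -0.343 -0.001]
143 [ 0.54  -0.103  0.165]
146 [ 0.538 -0.09   0.165]
149 [ 0.536 -0.084  0.161]
152 [ 0.537 -0.087  0.149]
155 [ 0.536 -0.084  0.142]
158 [ 0.535 -0.082  0.135]
161 [ 0.534 -0.075  0.131]
164 [ 0.534 -0.074  0.122]
167 [ 0.533 -0.073  0.114]
170 [ 0.533 -0.073  0.104]
173 [ 0.533 -0.077  0.092]
176 [ 0.523 -0.01   0.138]
[ 0.5432435  -0.09841333  0.1411281 ] [-3.24645575 -1.47080468  4.93497465] 0.030185031032194033 15.425
```

Request:
jog_arm(moves=[[0,0,0,0],[0,0,0,0]], fingers=-0.25)

```text
clock: 15.68
tool_pos: [0.5433, -0.0982, 0.1403]
orientation: [0.488, 0.511, 0.488, -0.511]
wrist_force: [0.5, -0.1, -0.8]
finger_gap: 0.0323
```

Request:
jog_arm(moves=[[0,0,0,0],[0,0,0,0],[0,0,0,0],[0,0,0,0],[-25,0,0,0],[-60,0,0,0],[-110,0,0,0],[-110,0,0,0]], fingers=0.6)

```text
clock: 16.68
tool_pos: [0.5443, -0.0986, 0.254]
orientation: [0.491, 0.512, 0.486, -0.51]
wrist_force: [0.9, -0.4, -0.2]
finger_gap: 0.0683
```

```bash
python3 - <<'E'
from face import *
C=face(271,281,163,171,"s9.png")
for v in range(137,178,3): print(v,C[v,276].round(3))
s=ctrl.state();print(s["tool_pos"],s["wrist_force"],s["finger_gap"],s["clock"])
p,d=ctrl.capture("top"); crop(p,210,150,130,100,6,"t9.png")
plan([(.660,-.206,.27),(.66,-.206,.12),(.66,-.206,.05)],(.996,.088))
E
```

```text
normal [ 0.077  0.995 -0.059] tilt -3.4 yaw 85.6 c [ 0.535  -0.0764  0.1124] 79
137 [ 0.581 -0.359 -0.001]
140 [ 0.578 -0.341  0.001]
143 [ 0.54  -0.104  0.164]
146 [ 0.538 -0.09   0.165]
149 [ 0.537 -0.084  0.16 ]
152 [ 0.536 -0.084  0.151]
155 [ 0.536 -0.085  0.142]
158 [ 0.535 -0.083  0.134]
161 [ 0.535 -0.079  0.128]
164 [ 0.534 -0.078  0.119]
167 [ 0.534 -0.077  0.111]
170 [ 0.533 -0.075  0.103]
173 [ 0.533 -0.074  0.094]
176 [ 0.522 -0.008  0.14 ]
[ 0.54351746 -0.09828015  0.25149917] [-0.20396385 -0.11310457 -1.26702412] 0.06830672723483909 16.725
(0.66, -0.206, 0.27) -> shift mm [-20.  121.8 102.4]
(0.66, -0.206, 0.12) -> shift mm [130.  121.8 102.4]
(0.66, -0.206, 0.05) -> shift mm [200.  121.9 102.4]
turn -0.1341401800953261 or 3.007452473494467
```

View pics/s9.png

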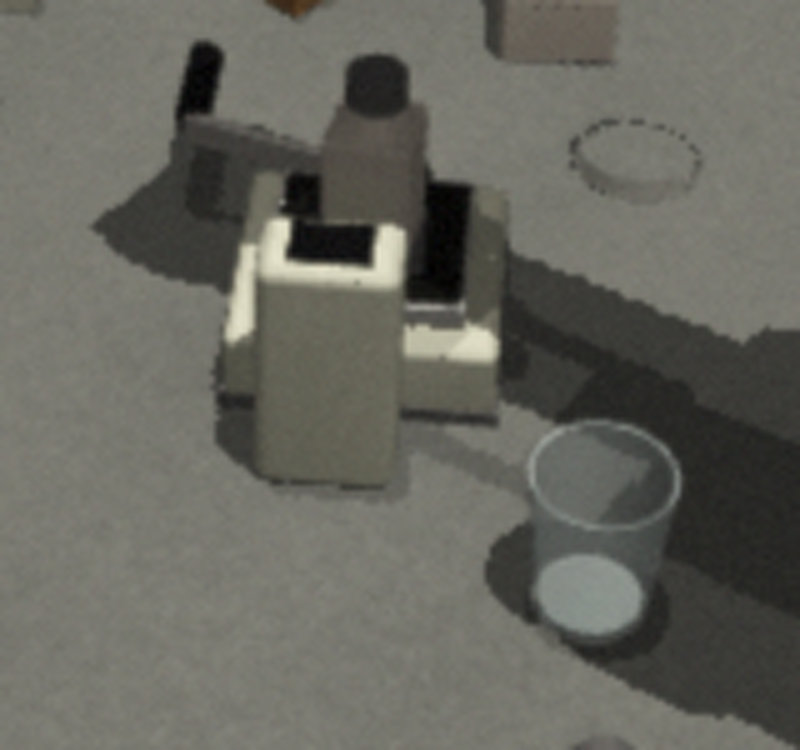

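View pics/t9.png

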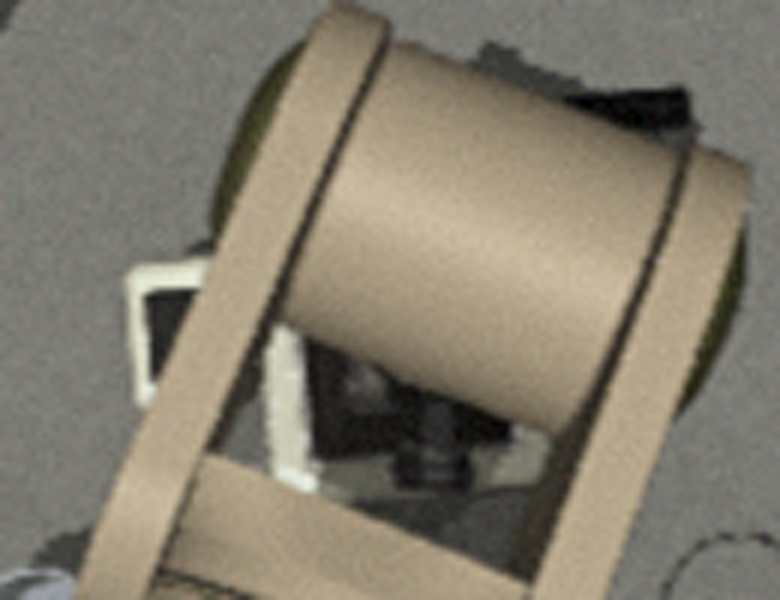

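Request:
jog_arm(moves=[[0,40,33,-0.1],[0,80,67,-0.13],[0,122,102,-0.134],[0,122,102,-0.134],[40,122,102,-0.134],[90,122,102,-0.134],[130,122,102,-0.134],[130,122,102,-0.134]], fingers=0.6)

```text
clock: 17.77
tool_pos: [0.6583, -0.2042, 0.1168]
orientation: [0.519, 0.477, 0.524, -0.478]
wrist_force: [0.3, -0.3, 0.8]
finger_gap: 0.0683
```

```bash
python3 - <<'E'
from h import *
p,d=ctrl.capture("side"); crop(p,190,90,160,130,5,"s10.png")
s=ctrl.state();print(s["tool_pos"],s["wrist_force"],s["finger_gap"],s["clock"]);print(tool()[1].round(3))
plan([(.66,-.206,.044)],(.996,.088))
E
```

```text
[ 0.65966507 -0.20492219  0.11995051] [0.71416112 0.19620086 0.29865615] 0.06840173767713648 17.825
[[-0.002  0.996  0.088]
 [ 0.001  0.088 -0.996]
 [-1.    -0.002 -0.001]]
(0.66, -0.206, 0.044) -> shift mm [75.9  0.4  1.2]
turn 0.00023350926619740946 or -3.1413591443235958
```

View pics/s10.png

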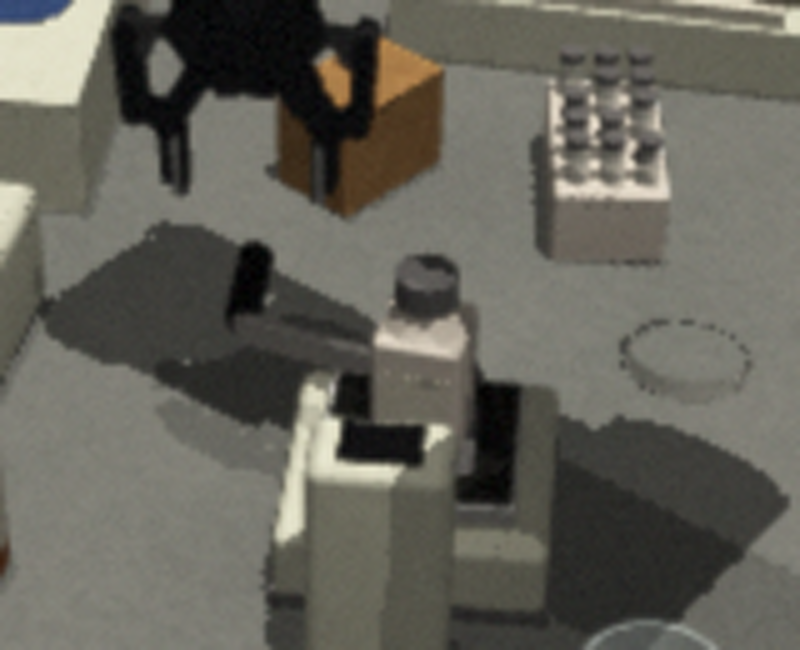

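Request:
jog_arm(moves=[[35,0,1,0],[65,0,1,0],[76,0,1,0],[76,0,1,0],[76,0,1,0]])

```text
clock: 18.45
tool_pos: [0.6612, -0.207, 0.0464]
orientation: [0.523, 0.478, 0.52, -0.477]
wrist_force: [0.2, -0.0, 0.5]
finger_gap: 0.0684
```

Request:
jog_arm(moves=[[0,0,0,0],[0,0,0,0],[0,0,0,0],[0,0,0,0],[0,0,0,0]], fingers=-1)

```text
clock: 19.08
tool_pos: [0.6608, -0.2067, 0.0447]
orientation: [0.522, 0.478, 0.521, -0.477]
wrist_force: [2.6, 0.6, 1.1]
finger_gap: 0.0181
```

```bash
python3 - <<'E'
from h import *
p,d=ctrl.capture("side"); crop(p,190,90,160,130,5,"s11.png")
s=ctrl.state();print(s["tool_pos"],s["wrist_force"],s["finger_gap"],s["clock"]);print(tool()[1].round(3))
E
```

```text
[ 0.66083057 -0.20668224  0.04466529] [2.35631589 0.64272439 1.27031245] 0.018330138830167743 19.125
[[ 0.001  0.996  0.088]
 [-0.     0.088 -0.996]
 [-1.     0.001  0.   ]]
```

View pics/s11.png

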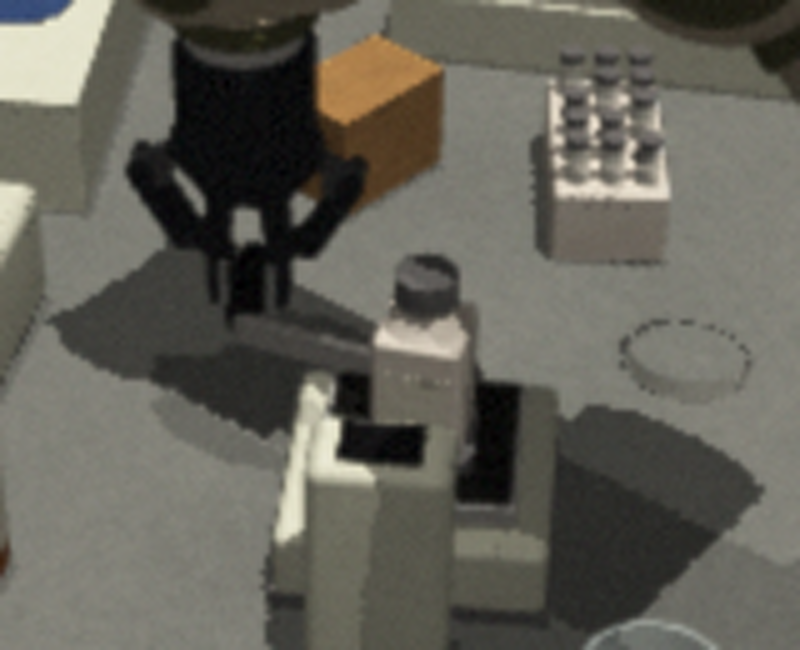

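Request:
jog_arm(moves=[[-9,-3,0,0],[-19,-7,0,0],[-29,-12,0,0],[-38,-19,0,0],[-47,-26,0,0],[-54,-34,0,0],[-61,-42,0,0],[-67,-52,0,0],[-72,-61,0,0],[-76,-72,0,0],[-79,-81,0,0],[-80.5,-90,0,0],[-81.5,-99,0,0],[-82,-106,0,0],[-82,-106,0,0],[-82,-106,0,0]])

```text
clock: 21.12
tool_pos: [0.555, -0.2168, 0.1266]
orientation: [0.522, 0.477, 0.521, -0.478]
wrist_force: [1.9, -3.7, 1.0]
finger_gap: 0.0181
```

```bash
python3 - <<'E'
from h import *
p,d=ctrl.capture("side"); crop(p,190,90,160,130,5,"s12.png"); C=cloud("side",d)
t,dt=ctrl.capture("top"); crop(t,210,150,130,100,6,"t12.png")
for v in range(118,178,3): print(v,C[v,276].round(3))
s=ctrl.state();print(s["tool_pos"],s["wrist_force"],s["finger_gap"],s["clock"])
E
```

```text
118 [ 0.563 -0.236  0.149]
121 [ 0.561 -0.222  0.149]
124 [ 0.558 -0.204  0.151]
127 [ 0.555 -0.191  0.151]
130 [ 0.555 -0.188  0.144]
133 [ 0.553 -0.179  0.141]
136 [ 0.541 -0.104  0.184]
139 [ 0.539 -0.093  0.184]
142 [ 0.537 -0.084  0.181]
145 [ 0.537 -0.084  0.173]
148 [ 0.538 -0.091  0.158]
151 [ 0.536 -0.082  0.156]
154 [ 0.535 -0.075  0.152]
157 [ 0.534 -0.075  0.143]
160 [ 0.534 -0.076  0.133]
163 [ 0.534 -0.076  0.124]
166 [ 0.533 -0.075  0.115]
169 [ 0.533 -0.074  0.107]
172 [ 0.533 -0.075  0.096]
175 [ 0.523 -0.015  0.137]
[ 0.55502642 -0.21676726  0.1266167 ] [ 3.5009105  -4.25747792  2.01789549] 0.018291356269432457 21.225
```

View pics/s12.png

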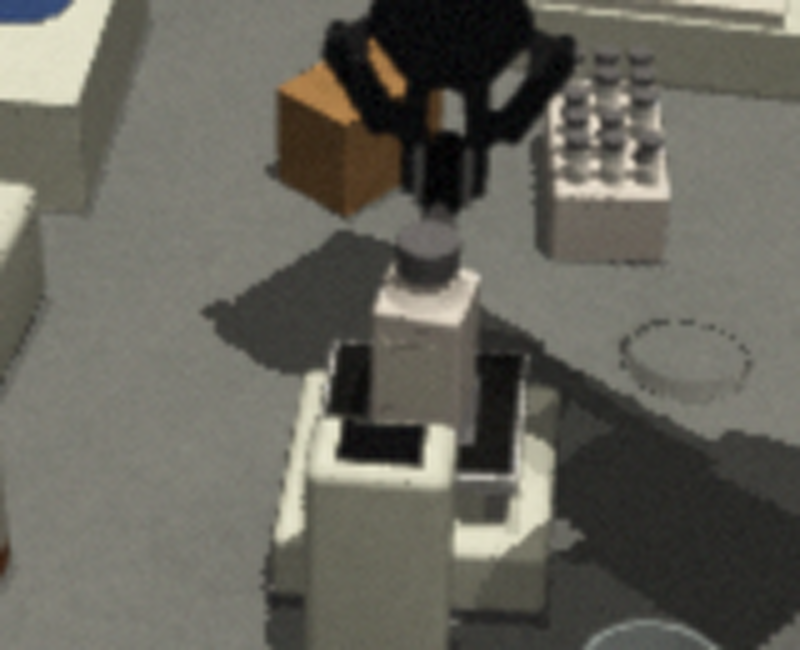

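View pics/t12.png

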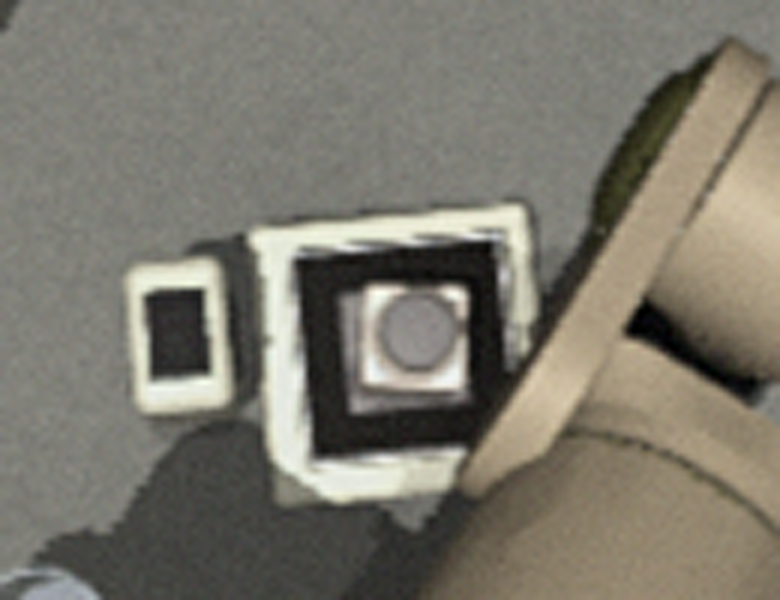

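```bash
python3 - <<'E'
from h import *
f=lambda c:(np.array(c)+.5)/6-.5+np.array((210,150))
B=np.mean([world("top",None,*f(c),.153) for c in((362,285),(468,284),(468,391),(360,391))],0); print("body top",B)
print("cap",world("top",None,*f((417,330)),.185))
print(world("top",None,*f((0,0)),0)*0+0)
p,d=ctrl.capture("top"); C=cloud("top",d)
m=np.zeros(d.shape,bool); m[193:224,261:265]=1
print("stage z",np.median(C[m][:,2]), ctrl.state()["clock"])
S=np.load("topC.npy"); print("before",np.median(S[m][:,2]))
E
```

```text
body top [ 0.54249696 -0.09832017  0.153     ]
cap [ 0.54327823 -0.09785641  0.185     ]
[0. 0. 0.]
stage z 0.07987762606788157 21.275
before 0.06024216986293973
```

Request:
jog_arm(moves=[[0,0,0,0],[0,0,0,0],[0,0,0,0],[0,0,0,0]])

```text
clock: 21.78
tool_pos: [0.555, -0.2168, 0.1267]
orientation: [0.522, 0.477, 0.521, -0.478]
wrist_force: [3.4, -4.5, 1.7]
finger_gap: 0.018
```

```bash
python3 - <<'E'
from h import *
s=ctrl.state();print(s["tool_pos"],s["wrist_force"],s["finger_gap"],s["clock"])
print(ctrl.job_done())
E
```

```text
[ 0.55503782 -0.21677562  0.12665426] [ 3.43729422 -4.49429098  1.67515235] 0.01796935233838008 21.775
the job is handed in; nothing more can be done
None
```

The bottle is standing cap up in the middle of the lift stage, and the lever is held straight up with the stage raised. I handed the job in at 21.8 s; no verdict was given.

**How I did it:** I gripped the bottle by its cap and loosened the grip so it could swing upright, with its base edge touching the table. I then carried it to the stage, set it down and let go. Last, I gripped the lever's handle and swung it up.

**Last checks:**
- **Bottle:** it is within about 2 mm of the stage centre, and its tilt is too small to see. The top of the cap is at 184 mm, where 185 mm is expected.
- **Stage:** it measures about 19.6 mm of lift (60.2 to 79.9 mm high), above the 18.8 mm needed. That margin is less than the 2 mm camera calibration.
- **Lever:** it is upright to within about 0.02 rad, worked out from the arm's position. The fingers are closed on the handle (gap 18 mm) and the wrist force is steady at about 6 N.
- **Other items:** the ones I could see in the side view had not moved. I did not measure each one separately.

**Disagreements:**
- The finger gap reads 1 to 2 mm under the real widths.
- One depth fit of the bottle on the stage gave 17° of tilt, and a repeat after release gave 3°. The final pictures show it upright, so I put both down to noise from the curved shoulder.

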